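Find the loaded master canister by its weight

TASK

One of the two identical blue-lidded metal canisters holds a steel setting master, the other only an empty foam insert; they can be told apart only by their weight. Feel which one is the heavy one and set it down gently and upright inside the green tray, wholly within its rim, for the calibration run. Leave the light canister standing upright on the granite plate outside the tray.

Things in the scene. Friction and masses are not known exactly. Their poses are not given: they have to be found in the camera images.
- can_1_mid (a point): centre, half-way up (33 mm above its underside), of one closed canister: upright round aluminium can with a blue ribbed lid with a white disc on top, 51 mm across, 66 mm high, straight sides; the lid is fixed. z axis up along the can. Starts standing on the plate. One of the two cans weighs about 0.62 kg (6 N, steel master inside, which has about 2 mm of play), the other about 0.14 kg (1.3 N); which is which changes from start to start and cannot be seen
- can_2_mid (a point): the same point of the other canister, which looks exactly alike
- tray: square green tray with a grey felt floor, fixed to the plate, 130 x 130 mm outside, 122 x 122 mm inside, rim 14 mm high and 4 mm thick, inner floor about 5 mm above the plate. Origin: centre of its underside, on the plate; x and y along its sides, z up
Mind the look-alikes: they are no part of the job. What is shaped like the part that bears can_2_mid but red is not meant. Leave any orange look-alike of the part that bears can_1_mid alone.

How it is judged:
At the end, for the whole second after the job is handed in: The heavy canister rests upright (7 degrees) in the tray with its weight (over 3.5 N) on it, its axis within 42 mm of the tray's centre along each side; the light one stands upright (7 degrees) on the plate, its axis over 85 mm from the tray's centre (((contact force between can_1 and tray above 3.5 N and x of can_1_mid in the frame of tray between -0.042 and 0.042 m and y of can_1_mid in the frame of tray between -0.042 and 0.042 m and angle between each of can_1_mid, can_2_mid's own z axis and vertical below 0.12 rad and linear speed of can_1 below 0.03 m/s and height (world z) of can_2_mid between 0.029 and 0.037 m and horizontal distance between can_2_mid and tray above 0.085 m) or (contact force between can_2 and tray above 3.5 N and x of can_2_mid in the frame of tray between -0.042 and 0.042 m and y of can_2_mid in the frame of tray between -0.042 and 0.042 m and angle between each of can_2_mid, can_1_mid's own z axis and vertical below 0.12 rad and linear speed of can_2 below 0.03 m/s and height (world z) of can_1_mid between 0.029 and 0.037 m and horizontal distance between can_1_mid and tray above 0.085 m))); the robot touches nothing.
It fails at once if a canister is dropped: let go more than about 3 cm above where it would stand ((height (world z) of can_1_mid above 0.065 m and contact force between can_1 and the fingers below 0.3 N) or (height (world z) of can_2_mid above 0.065 m and contact force between can_2 and the fingers below 0.3 N)).
It fails at once if a canister is tipped over (tilted more than 60 degrees) (angle between any of can_1_mid, can_2_mid's own z axis and vertical above 1.05 rad).
It also fails if it takes over 48 s, if anything falls off the work surface, if the arm or the gripper's body presses on something with over 40 N, if the wrist force passes 120 N, or if a joint passes its speed limit or range.

ROBOT

A 7-joint arm with a two-finger parallel gripper is mounted at the origin on a cart in front of the work surface, level with it; the furniture and walls round the work are solid. World frame = base frame: x ahead of the robot, y to its left, z up, the work surface at z = 0. Lengths are in m, angles in rad, forces in N, time in s.
With the tool pointing down it reaches from about 0.425 to 1.025 m from the base axis. Payload 3.6 kg.
Tool frame: the origin (TCP) lies at the centre of the arm's flange, where the gripper is bolted on; the fingertips stand 173 mm ahead of it and the grasp point (between the pads) lies 155 mm ahead of it; z points along the fingers, y is the line along which they close (so a half turn about z gives the same grasp; the last joint's range is limited). The gripper opens to 85 mm and grips with 20 to 120 N. Pads are 22 mm wide; open, the fingers measure 114 mm over their backs; the gripper's body (76 mm by 85 mm) begins 54 mm behind the grasp point. The pads swing forward as they close: fully open they stand 13 mm farther back than shut.
Start: joints at [1.008, 0.591, 0.048, 1.609, -0.033, 0.943, -0.034], TCP at [0.328, -0.647, 0.405] pointing down, gripper open.
Joint ranges: [-2.69, 2.69], [-0.47, 2.24], [-1.27, 1.36], [0.19, 2.51], [-1.53, 4.68], [0.08, 2.07], [-3.09, 3.09]. Speed limits (rad/s): [2.57, 2.57, 3.14, 3.14, 3.14, 3.14, 3.14].

INTERFACE

Orientations are given as a 3x3 rotation matrix whose columns are the frame's x, y, z axes.
In Python, from workcell import manip gives the robot as it stands.
- The arm moves only by the tool move_arm, never from a script. Its argument "deltas" is a list of rows, each an object of numbers: "tx", "ty", "tz": the shift along the tool's x, y, z in mm; "spin": the turn about the tool's z in rad; "jaw": the finger opening in mm, from 0 to 85.4. A call has 1 to 5 rows; each row is the pose to reach, as a shift and turn from the pose commanded when the call began, along the tool's axes at that moment; what a row does not reach only later rows make up. A row lasts 1/8 s, in which the tool goes at most 62.5 mm and 10.7 degrees, less where a joint would pass 70% of its speed; a pose out of reach is approached as far as the arm can. A call with a gripper value outside its range is refused whole. The fingers move at their own pace and stop on an object; the grip force is fixed at half the most. Time passes only in rows, so rows that repeat a pose let the fingers close. It gives the time, the measured TCP pose, the force, the opening and the grip force at its end, in the units of the state.
- manip.observe(): the state, without advancing time (a new reading comes with each control period).
- manip.snapshot(name): name is "side" or "top" or "wrist"; returns a dict with "color" (384x512x3 uint8, red, green, blue), "fov_y" (degrees; the focal length in pixels is half the picture's height over the tangent of half this angle, whatever the lens; pixels are square), "cx", "cy" (the principal point, pixels), "k1" (the pictures are not rectified: a ray, as slopes to the right and down, at radius r is drawn at 1 + k1 r^2 times it, then the intrinsics apply), "rvec" (rotation vector, rad) and "tvec" (3), from world to camera coordinates, as OpenCV has them. Camera axes: x right, y down, z forward; pixel columns grow to the right and rows downward; lengths in m; the calibration is good to about 2 mm. A picture is of the moment at which its call begins. There is no depth.
- manip.hand_in(): hands the job in; it is judged then, once.
The state is a dict: "time": time; "joint_pos": joint angles; "dq": joint speeds; "joint_efforts": joint torques, N m; "eef_pos": TCP position; "eef_rot": TCP orientation; "force": force on the tool from outside, world axes, zero at the start; "torque": the same for the moment, N m; "width": opening from 0.0 (shut) to 1.0 (fully open); "finger_force": force on a finger pad.
Only numpy, scipy, OpenCV 4.12 (cv2) and the standard library are available. Lean on these libraries where they do the work, as an engineer would, in place of code of your own. Each camera call takes 0.05 s, during which the arm holds its last target. There are 200 camera calls.

## Working session

There is one attempt and no reset: what is moved stays moved. The work goes in short steps, Python scripts to look and compute and a tool call to move; the robot and the scene stay as the last step left them, time stands still between calls to the robot, and variables do not carry over. Pictures are saved under pics/ and viewed, at most 10 in all, crops included, and the job is handed in when it is done.

Besides the shell and the picture viewer there is one more tool, called after "Call:" by a JSON object that holds its "name" and its "arguments". move_arm: Moves the arm, as the interface text tells. Its arguments: {"type":"object","properties":{"deltas":{"type":"array","items":{"type":"object","properties":{"tx":{"type":"number"},"ty":{"type":"number"},"tz":{"type":"number"},"spin":{"type":"number"},"jaw":{"type":"number"}}}}},"required":["deltas"]}

```bash
mkdir -p pics; cat > h.py <<'E'
import numpy as np, cv2
from workcell import manip
def snap(n,tag):
    s=manip.snapshot(n); cv2.imwrite(f'pics/{tag}.png',s['color'][:,:,::-1]); return s
def cast(s,u,v,z):
    f=192/np.tan(np.radians(s['fov_y'])/2)
    K=np.array([[f,0,s['cx']],[0,f,s['cy']],[0,0,1]])
    p=cv2.undistortPoints(np.array([[[u,v]]],float),K,np.array([s['k1'],0,0,0,0.]))[0,0]
    R=cv2.Rodrigues(np.array(s['rvec'],float))[0]; c=-R.T@np.array(s['tvec']).ravel()
    d=R.T@np.array([p[0],p[1],1]); return c+d*(z-c[2])/d[2]
E
python3 - <<'E'
from h import *
a=snap('top','top0');b=snap('side','side0')
cv2.imwrite('pics/both.png',cv2.resize(np.hstack([a['color'],b['color']])[:,:,::-1],(800,300)))
o=manip.observe();print({k:np.round(v,3).tolist() for k,v in o.items()})
E
```

```text
{'time': 0.1, 'joint_pos': [1.008, 0.592, 0.048, 1.61, -0.033, 0.943, -0.034], 'dq': [0.002, -0.002, -0.003, -0.004, 0.001, 0.001, 0.001], 'joint_efforts': [0.004, -55.0, 1.553, -19.883, 0.01, 0.004, 0.0], 'eef_pos': [0.327, -0.646, 0.404], 'eef_rot': [[0.892, 0.452, -0.001], [0.452, -0.892, 0.002], [-0.0, -0.002, -1.0]], 'force': [0.161, -0.184, -0.138], 'torque': [-0.004, -0.001, -0.029], 'finger_force': 0.0, 'width': 1.003}
```

View pics/top0.png

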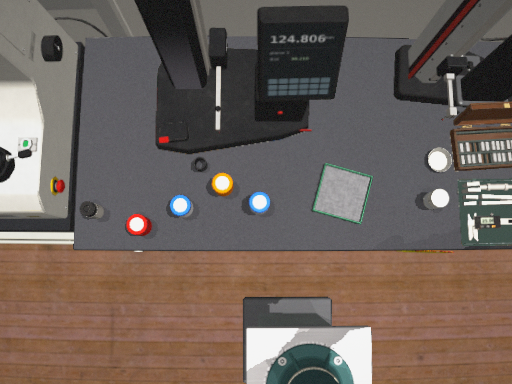

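View pics/side0.png

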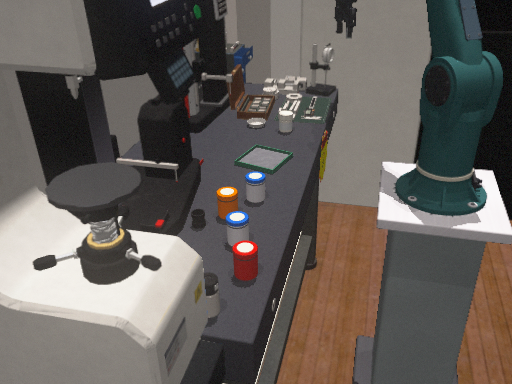

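Top view: the blue-lidded cans are at (180,206) and (260,203). The orange (222,184) and red (138,225) cans are look-alikes to leave alone, and the green tray is at (342,193). The two with blue lids fit the description; an enlarged crop will confirm it.

```bash
python3 - <<'E'
from h import *
s=snap('top','top1'); im=s['color']; hsv=cv2.cvtColor(im,cv2.COLOR_RGB2HSV)
def comps(lo,hi,amin):
    m=cv2.inRange(hsv,lo,hi); c,_=cv2.findContours(m,cv2.RETR_EXTERNAL,2); return [x for x in c if cv2.contourArea(x)>amin]
for n,lo,hi in [('blue',(95,120,80),(125,255,255)),('orange',(8,150,100),(22,255,255)),('red',(0,180,100),(6,255,255))]:
    for c in comps(lo,hi,100):
        (u,v),r=cv2.minEnclosingCircle(c)
        if v<150: continue
        print(n,round(u),round(v),round(r,1),cast(s,u,v,.066).round(4))
for c in comps((65,80,30),(90,255,255),300):
    q=cv2.boxPoints(cv2.minAreaRect(c)); 
    if abs(q[:,0].mean()-342)>30: continue
    w=np.array([cast(s,u,v,.014) for u,v in q]); print('tray',w.round(4).tolist(),w.mean(0).round(4))
    print([np.linalg.norm(w[i]-w[i-1]).round(3) for i in range(4)])
cv2.imwrite('pics/crop.png',cv2.resize(im[140:250,80:390,::-1],None,fx=2.5,fy=2.5))
E
```

```text
blue 180 205 10.8 [0.4528 0.3225 0.066 ]
blue 259 202 10.8 [0.4603 0.1275 0.066 ]
orange 222 184 11.7 [0.5045 0.2189 0.066 ]
red 139 224 12.3 [0.4042 0.4224 0.066 ]
tray [[0.4435, -0.0071, 0.014], [0.5702, -0.0438, 0.014], [0.5353, -0.1715, 0.014], [0.409, -0.1329, 0.014]] [ 0.4895 -0.0888  0.014 ]
[np.float64(0.13), np.float64(0.132), np.float64(0.132), np.float64(0.132)]
```

View pics/crop.png

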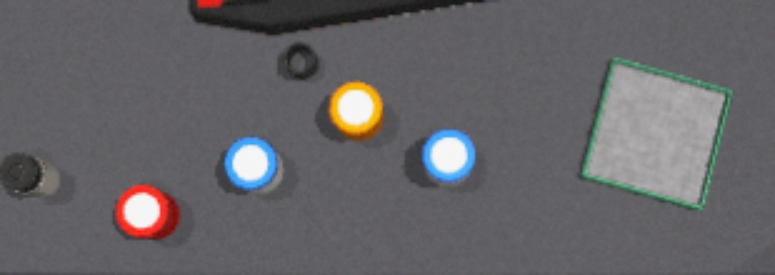

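The crop confirms two blue-lidded aluminium cans, A at world (0.453, 0.323) and B at (0.460, 0.128). The orange and red cans are decoys. I'll go to B first.

Call:
{"name": "move_arm", "arguments": {"deltas": [{"tx": 356,"ty": -321,"tz": 25,"jaw": 85},{"tx": 356,"ty": -321,"tz": 25,"jaw": 85},{"tx": 356,"ty": -321,"tz": 25,"jaw": 85},{"tx": 356,"ty": -321,"tz": 25,"jaw": 85},{"tx": 356,"ty": -321,"tz": 25,"jaw": 85}]}}

```text
schema error: expected keys tx, ty, tz, spin, jaw
```

Call:
{"name": "move_arm", "arguments": {"deltas": [{"tx": 160,"ty": -140,"tz": 10,"jaw": 85},{"tx": 160,"ty": -140,"tz": 10,"jaw": 85},{"tx": 160,"ty": -140,"tz": 10,"jaw": 85},{"tx": 160,"ty": -140,"tz": 10,"jaw": 85}]}}

```text
schema error: expected keys tx, ty, tz, spin, jaw
```

Call:
{"name": "move_arm", "arguments": {"deltas": [{"tx": 356,"ty": -321,"tz": 25,"spin": 0,"jaw": 85},{"tx": 356,"ty": -321,"tz": 25,"spin": 0,"jaw": 85},{"tx": 356,"ty": -321,"tz": 25,"spin": 0,"jaw": 85},{"tx": 356,"ty": -321,"tz": 25,"spin": 0,"jaw": 85},{"tx": 356,"ty": -321,"tz": 25,"spin": 0,"jaw": 85}]}}

```text
time: 0.78
eef_pos: [0.4403, -0.3537, 0.3883]
eef_rot: [[0.892, 0.452, 0.0], [0.452, -0.892, 0.0], [0.0, 0.0, -1.0]]
force: [1.1, -0.4, 0.2]
width: 0.993
finger_force: 0.0
```

Call:
{"name": "move_arm", "arguments": {"deltas": [{"tx": 182,"ty": -300,"tz": 30,"spin": 0,"jaw": 85},{"tx": 182,"ty": -300,"tz": 30,"spin": 0,"jaw": 85},{"tx": 182,"ty": -300,"tz": 30,"spin": 0,"jaw": 85},{"tx": 182,"ty": -300,"tz": 30,"spin": 0,"jaw": 85},{"tx": 182,"ty": -300,"tz": 30,"spin": 0,"jaw": 85}]}}

```text
time: 1.4
eef_pos: [0.4636, -0.0433, 0.3618]
eef_rot: [[0.892, 0.452, 0.001], [0.452, -0.892, 0.0], [0.001, 0.0, -1.0]]
force: [1.2, -1.0, 0.3]
width: 0.995
finger_force: 0.0
```

Call:
{"name": "move_arm", "arguments": {"deltas": [{"tx": 73,"ty": -153,"tz": 32,"spin": 0,"jaw": 85},{"tx": 73,"ty": -153,"tz": 32,"spin": 0,"jaw": 85},{"tx": 73,"ty": -153,"tz": 32,"spin": 0,"jaw": 85},{"tx": 73,"ty": -153,"tz": 32,"spin": 0,"jaw": 85},{"tx": 73,"ty": -153,"tz": 32,"spin": 0,"jaw": 85}]}}

```text
time: 2.02
eef_pos: [0.4596, 0.1238, 0.3297]
eef_rot: [[0.892, 0.452, -0.001], [0.452, -0.892, -0.001], [-0.001, 0.0, -1.0]]
force: [0.0, -1.0, -0.1]
width: 0.999
finger_force: 0.0
```

```bash
cat > look.py <<'E'
from h import *
import sys
s=snap('wrist',sys.argv[1]); hsv=cv2.cvtColor(s['color'],cv2.COLOR_RGB2HSV)
o=manip.observe(); p=np.array(o['eef_pos']); R=np.array(o['eef_rot'])
print('t',o['time'],'tcp',p.round(4),'F',np.round(o['force'],2))
m=cv2.inRange(hsv,(95,120,80),(125,255,255)); c,_=cv2.findContours(m,cv2.RETR_EXTERNAL,2)
for x in c:
    if cv2.contourArea(x)<200: continue
    (u,v),r=cv2.minEnclosingCircle(x); w=cast(s,u,v,.062)
    print('blue',round(u),round(v),round(r),w.round(4),'tool delta mm',((w-p)@R*1000).round(1))
E
python3 look.py w1
```

```text
t 2.075 tcp [0.4597 0.123  0.3298] F [-0.04 -1.27  0.03]
blue 253 188 29 [0.4618 0.1261 0.062 ] tool delta mm [  3.5  -2.  267.8]
blue 44 95 35 [0.456  0.3211 0.062 ] tool delta mm [  86.1 -178.7  267.6]
```

View pics/w1.png

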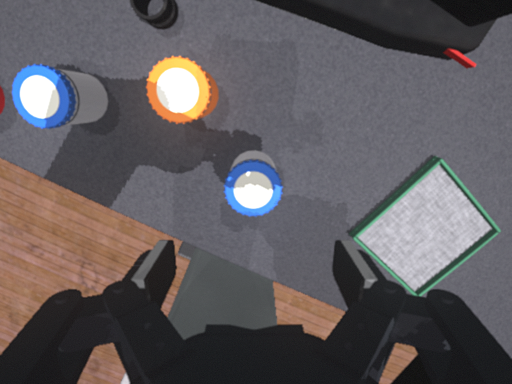

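The blue lid of B is at (253,188), between the fingers' approach line, with clear space on both sides. Descending onto it.

Call:
{"name": "move_arm", "arguments": {"deltas": [{"tx": 3,"ty": -2,"tz": 50,"spin": 0,"jaw": 85},{"tx": 3,"ty": -2,"tz": 95,"spin": 0,"jaw": 85},{"tx": 3,"ty": -2,"tz": 125,"spin": 0,"jaw": 85},{"tx": 3,"ty": -2,"tz": 135,"spin": 0,"jaw": 85},{"tx": 3,"ty": -2,"tz": 135,"spin": 0,"jaw": 85}]}}

```text
time: 2.7
eef_pos: [0.4617, 0.1264, 0.1948]
eef_rot: [[0.893, 0.45, -0.0], [0.45, -0.893, -0.001], [-0.001, 0.0, -1.0]]
force: [0.1, 0.1, 1.5]
width: 0.989
finger_force: 0.0
```

Call:
{"name": "move_arm", "arguments": {"deltas": [{"tx": 0,"ty": 0,"tz": 0,"spin": 0,"jaw": 44},{"tx": 0,"ty": 0,"tz": 0,"spin": 0,"jaw": 44},{"tx": 0,"ty": 0,"tz": 0,"spin": 0,"jaw": 44},{"tx": 0,"ty": 0,"tz": 0,"spin": 0,"jaw": 44},{"tx": 0,"ty": 0,"tz": 0,"spin": 0,"jaw": 44}]}}

```text
time: 3.32
eef_pos: [0.4621, 0.127, 0.1961]
eef_rot: [[0.892, 0.451, 0.003], [0.451, -0.892, 0.0], [0.002, 0.001, -1.0]]
force: [0.5, -0.8, 5.6]
width: 0.576
finger_force: 60.9
```

Call:
{"name": "move_arm", "arguments": {"deltas": [{"tx": 0,"ty": 0,"tz": -8,"spin": 0,"jaw": 44},{"tx": 0,"ty": 0,"tz": -16,"spin": 0,"jaw": 44},{"tx": 0,"ty": 0,"tz": -24,"spin": 0,"jaw": 44},{"tx": 0,"ty": 0,"tz": -24,"spin": 0,"jaw": 44},{"tx": 0,"ty": 0,"tz": -24,"spin": 0,"jaw": 44}]}}

```text
time: 3.95
eef_pos: [0.4614, 0.1275, 0.2188]
eef_rot: [[0.892, 0.452, -0.0], [0.452, -0.892, -0.0], [-0.0, -0.0, -1.0]]
force: [0.6, 0.6, -6.5]
width: 0.572
finger_force: 63.0
```

Call:
{"name": "move_arm", "arguments": {"deltas": [{"tx": 0,"ty": 0,"tz": 0,"spin": 0,"jaw": 44},{"tx": 0,"ty": 0,"tz": 0,"spin": 0,"jaw": 44},{"tx": 0,"ty": 0,"tz": 0,"spin": 0,"jaw": 44},{"tx": 0,"ty": 0,"tz": 0,"spin": 0,"jaw": 44}]}}

```text
time: 4.45
eef_pos: [0.4614, 0.1274, 0.2187]
eef_rot: [[0.892, 0.452, -0.0], [0.452, -0.892, -0.0], [-0.0, -0.0, -1.0]]
force: [0.5, 1.0, -5.2]
width: 0.573
finger_force: 63.0
```

Call:
{"name": "move_arm", "arguments": {"deltas": [{"tx": 0,"ty": 0,"tz": 0,"spin": 0,"jaw": 44},{"tx": 0,"ty": 0,"tz": 0,"spin": 0,"jaw": 44},{"tx": 0,"ty": 0,"tz": 0,"spin": 0,"jaw": 44}]}}

```text
time: 4.82
eef_pos: [0.4615, 0.1274, 0.2188]
eef_rot: [[0.892, 0.452, -0.0], [0.452, -0.892, -0.0], [-0.0, 0.0, -1.0]]
force: [-0.6, 0.4, -6.1]
width: 0.576
finger_force: 63.0
```

About 6 N, so B is the heavy one. Carrying it to the tray.

Call:
{"name": "move_arm", "arguments": {"deltas": [{"tx": 0,"ty": 0,"tz": -25,"spin": 0,"jaw": 44},{"tx": -13,"ty": 36,"tz": -36,"spin": 0,"jaw": 44},{"tx": -28,"ty": 79,"tz": -36,"spin": 0,"jaw": 44},{"tx": -43,"ty": 122,"tz": -36,"spin": 0,"jaw": 44},{"tx": -58,"ty": 165,"tz": -36,"spin": 0,"jaw": 44}]}}

```text
time: 5.45
eef_pos: [0.4842, -0.0473, 0.2549]
eef_rot: [[0.892, 0.452, 0.0], [0.452, -0.892, -0.0], [0.0, 0.0, -1.0]]
force: [0.3, -0.2, -5.6]
width: 0.576
finger_force: 65.3
```

Call:
{"name": "move_arm", "arguments": {"deltas": [{"tx": -10,"ty": 28,"tz": 0,"spin": 0,"jaw": 44},{"tx": -15,"ty": 41,"tz": 0,"spin": 0,"jaw": 44},{"tx": -15,"ty": 41,"tz": 0,"spin": 0,"jaw": 44},{"tx": -15,"ty": 41,"tz": 0,"spin": 0,"jaw": 44}]}}

```text
time: 5.95
eef_pos: [0.4893, -0.0876, 0.2547]
eef_rot: [[0.891, 0.454, -0.001], [0.454, -0.891, 0.001], [0.0, -0.001, -1.0]]
force: [0.2, 0.0, -5.4]
width: 0.572
finger_force: 65.4
```

```bash
python3 look.py w2
```

```text
t 6.0 tcp [ 0.4893 -0.0874  0.2547] F [-0.18  0.95 -5.7 ]
blue 254 282 60 [ 0.4519 -0.1062  0.062 ] tool delta mm [-41.9   0.  192.7]
```

View pics/w2.png

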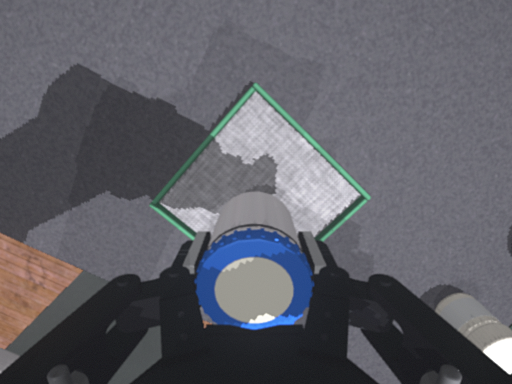

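The can is held upright over the tray, whose visible corners are at (255,85), (152,206) and (370,197). Lowering gently.

Call:
{"name": "move_arm", "arguments": {"deltas": [{"tx": 0,"ty": 0,"tz": 20,"spin": 0,"jaw": 44},{"tx": 0,"ty": 0,"tz": 38,"spin": 0,"jaw": 44},{"tx": 0,"ty": 0,"tz": 46,"spin": 0,"jaw": 44},{"tx": 0,"ty": 0,"tz": 49,"spin": 0,"jaw": 44},{"tx": 0,"ty": 0,"tz": 50,"spin": 0,"jaw": 44}]}}

```text
time: 6.62
eef_pos: [0.4897, -0.089, 0.205]
eef_rot: [[0.892, 0.452, 0.001], [0.452, -0.892, 0.0], [0.001, 0.0, -1.0]]
force: [1.0, 0.2, -5.1]
width: 0.57
finger_force: 65.4
```

Call:
{"name": "move_arm", "arguments": {"deltas": [{"tx": 0,"ty": 0,"tz": 1,"spin": 0,"jaw": 44},{"tx": 0,"ty": 0,"tz": 2,"spin": 0,"jaw": 44},{"tx": 0,"ty": 0,"tz": 2,"spin": 0,"jaw": 44}]}}

```text
time: 7.0
eef_pos: [0.4894, -0.0894, 0.2029]
eef_rot: [[0.892, 0.452, 0.0], [0.452, -0.892, -0.0], [0.0, 0.0, -1.0]]
force: [0.4, -0.5, -5.7]
width: 0.577
finger_force: 65.4
```

Call:
{"name": "move_arm", "arguments": {"deltas": [{"tx": 0,"ty": 0,"tz": 1,"spin": 0,"jaw": 44},{"tx": 0,"ty": 0,"tz": 2,"spin": 0,"jaw": 44},{"tx": 0,"ty": 0,"tz": 2,"spin": 0,"jaw": 44}]}}

```text
time: 7.38
eef_pos: [0.4894, -0.0893, 0.2007]
eef_rot: [[0.892, 0.452, -0.0], [0.452, -0.892, 0.0], [-0.0, -0.0, -1.0]]
force: [-0.1, -0.6, -6.4]
width: 0.571
finger_force: 65.4
```

Call:
{"name": "move_arm", "arguments": {"deltas": [{"tx": 0,"ty": 0,"tz": 0.5,"spin": 0,"jaw": 44},{"tx": 0,"ty": 0,"tz": 1,"spin": 0,"jaw": 44},{"tx": 0,"ty": 0,"tz": 1,"spin": 0,"jaw": 44}]}}

```text
time: 7.75
eef_pos: [0.4894, -0.0893, 0.2002]
eef_rot: [[0.892, 0.452, 0.0], [0.452, -0.892, -0.0], [0.0, 0.0, -1.0]]
force: [-1.1, 0.1, 2.6]
width: 0.572
finger_force: 65.7
```

Touchdown: the force went from -6 to +2.6 N. Releasing, then backing straight up.

Call:
{"name": "move_arm", "arguments": {"deltas": [{"tx": 0,"ty": 0,"tz": 0,"spin": 0,"jaw": 60},{"tx": 0,"ty": 0,"tz": 0,"spin": 0,"jaw": 72},{"tx": 0,"ty": 0,"tz": 0,"spin": 0,"jaw": 80},{"tx": 0,"ty": 0,"tz": 0,"spin": 0,"jaw": 80}]}}

```text
time: 8.25
eef_pos: [0.4895, -0.0893, 0.1998]
eef_rot: [[0.892, 0.452, 0.0], [0.452, -0.892, 0.0], [0.0, 0.0, -1.0]]
force: [0.1, 0.6, -0.5]
width: 0.939
finger_force: 0.0
```

Call:
{"name": "move_arm", "arguments": {"deltas": [{"tx": 0,"ty": 0,"tz": -10,"spin": 0,"jaw": 80},{"tx": 0,"ty": 0,"tz": -40,"spin": 0,"jaw": 80},{"tx": 0,"ty": 0,"tz": -90,"spin": 0,"jaw": 80},{"tx": 0,"ty": 0,"tz": -130,"spin": 0,"jaw": 80},{"tx": 0,"ty": 0,"tz": -150,"spin": 0,"jaw": 80}]}}

```text
time: 8.88
eef_pos: [0.4896, -0.0894, 0.3528]
eef_rot: [[0.892, 0.452, 0.004], [0.452, -0.892, -0.001], [0.003, 0.002, -1.0]]
force: [-0.2, -1.3, 0.7]
width: 0.937
finger_force: 0.0
```

```bash
python3 look.py w3; python3 -c "
from h import *
s=snap('top','t3')"
```

```text
t 8.925 tcp [ 0.4901 -0.0894  0.3542] F [0.18 0.38 1.71]
blue 254 188 27 [ 0.488  -0.0903  0.062 ] tool delta mm [ -4.   -1.4 292.2]
```

View pics/w3.png

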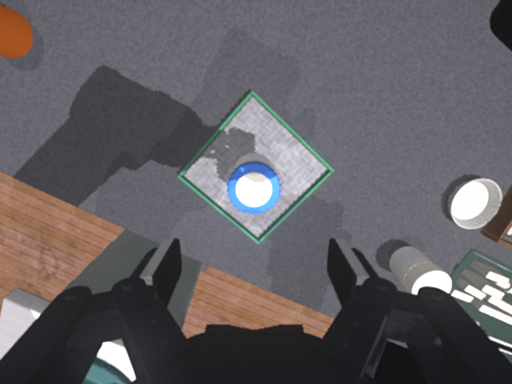

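The heavy can stands upright in the tray, with its lid at (254,188) and the tray corners around it. The gripper is clear and the other can was never touched.

```bash
python3 -c "
from workcell import manip
print(manip.hand_in())"
```

```text
the job is handed in; nothing more can be done
None
```

I set the heavy canister (about 6 N when lifted) down upright near the middle of the green tray, left the light one untouched on the plate, and handed the job in at about 9 s; no verdict was returned.

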